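Load the sampler tray, latch it and lock it on

ROBOT

A 6-joint arm with a two-finger parallel gripper is mounted at the origin on a cart in front of the work surface, level with it; the furniture and walls round the work are solid. World frame = base frame: x ahead of the robot, y to its left, z up, the work surface at z = 0. Lengths are in m, angles in rad, forces in N, time in s.
With the tool pointing down it reaches from about 0.35 to 0.85 m from the base axis. Payload 8.1 kg.
Tool frame: the origin (TCP) lies at the very end of the fingers, on their centre line; the grasp point (between the pads) lies 19 mm behind it; z points along the fingers, y is the direction in which the jaws open and shut (so a half turn about z gives the same grasp; the last joint's range is limited). The gripper opens to 93 mm and grips with 3 to 60 N. Pads are 15 mm wide; open, the fingers measure 128 mm over their backs; the gripper's body (75 mm by 188 mm) begins 65 mm behind the grasp point.
Start: joints at [-1.302, 0.13, 1.488, -0, 1.523, -0.085], TCP at [0.208, -0.563, 0.219] pointing down, gripper open.
Joint ranges: [-2.96, 2.96], [-0.89, 2.26], [0.02, 2.5], [-1.34, 4.48], [0, 2.73], [-2.66, 2.66]. Speed limits (rad/s): [2.39, 2.39, 2.79, 3.14, 3.14, 3.14].

INTERFACE

Orientations are given as a rotation vector (axis times angle).
In Python, from plant import robot gives the robot as it stands.
- The arm moves only by the shell command python3 -m inch 'ROWS' [FORCE]. ROWS is JSON, a list that holds one entry, the list of rows, each a list of 7 numbers: the shift along the tool's x, y, z in cm, then the turn, a rotation vector about the tool's x, y, z in degrees, then the gripper command: -1 is fully open, 1 is shut, values between are in proportion. A call has 1 to 5 rows; each row shifts and turns the commanded pose from where the row before left it, along the tool's axes as they then stand; what a row does not reach is not made up. A row lasts 1/10 s, in which the tool goes at most 50 mm and 8.59 degrees, less where a joint would pass 70% of its speed; a pose out of reach is approached as far as the arm can. A call with a gripper value outside its range is refused whole. The fingers move at their own pace and stop on an object; FORCE is the grip in N (left out, the last holds). Time passes only in rows, so rows that do not move let the fingers close. It gives the time, the measured TCP pose, the force and the opening at its end, in the units of the state.
- robot.read_state(): the state, without advancing time (a new reading comes with each control period).
- robot.read_camera(name): name is "scene" or "top" or "wrist"; returns a dict with "image" (400x640x3 uint8, blue, green, red), "K" (3x3 intrinsics, pixels), "R" (3x3) and "t" (3): a world point X has camera coordinates R X + t; the wrist camera has in their place "tool_from_camera" (4x4, takes a point from camera to tool coordinates, whose origin is the TCP and whose axes are the flange's). Camera axes: x right, y down, z forward; pixel columns grow to the right and rows downward; lengths in m; the calibration is good to about 2 mm. A picture is of the moment at which its call begins: read the wrist's pose just before it. There is no depth.
- robot.close_job(): hands the job in, once; it reports no verdict.
The state is a dict: "t": time; "q": joint angles; "dq": joint speeds; "joint_torque": joint torques, N m; "tool_pos": TCP position; "orientation": TCP orientation; "force": force on the tool from outside, world axes, zero at the start; "wrist_torque": the same for the moment, N m; "opening": finger opening in m.
Only numpy, scipy, OpenCV 4.12 (cv2) and the standard library are available. Lean on these libraries where they do the work, as an engineer would, in place of code of your own. Each camera call takes 0.05 s, during which the arm holds its last target. There are 200 camera calls.

TASK

Stand the sample vial upright in the white nest of the sampler's open tray, then push the tray in until its push-push latch catches and it stays in by itself when you let go. Then pull the locking toggle on top of the sampler outward (up along its stem) and flip it from the front over to the back, so that it drops into its rear lock. Leave the beaker, the bottle, the tape roll and the thin small vial where they stand.

Things in the scene. Friction and masses are not known exactly. Their poses are not given: they have to be found in the camera images.
- sampler: Bench sampler, a white box fixed to the worktop, 140 mm deep (own x), 130 mm wide (own y), 76 mm high. Origin: centre of its underside. Its front face, with the tray mouth (118 mm wide, up to 70 mm high), looks along its own -x and lies 70 mm from the origin. z is up.
- tray (a joint): Metres the tray stands out (to the sampler's own -x) from latched = 0. Starts 0.052 to 0.075, stays where left (1 N friction); below 0.028 an ejector spring pushes it out with 5 to 7.5 N. It latches only if pushed past 0 to about -0.008 (hard stop -0.010, harmless) and let go: it then returns to 0 and stays. A second such push frees it and it springs out 0.03 to 0.05.
- tray_front (a point): Centre of the outer surface of the tray's grey front plate (112 mm wide, 60 mm high from z = 8 to 68 mm, 8 mm thick, standing in front of the sampler's face: when latched its back is 16 mm clear of the face), 38 mm above the worktop. Moves with the tray; axes as the sampler's.
- nest (a point): Middle of the floor of the nest in the tray, 14 mm above the worktop and 39 mm behind tray_front (30 mm behind the back of the front plate). The nest is a square white pocket, 28 mm inside, 36 mm outside, its walls rising 16 mm above this point, sides along the sampler's axes. The tray's side rims are lower. Moves with the tray.
- vial_mid (a point): Centre, half-way up, of the sample vial: a glass vial with black ribbed screw cap, 24 mm in diameter, 51 mm high, the cap being about the top third; it stands upright on the worktop. z is up along the vial. 20 to 50 g.
- sample_vial: The sample vial itself; origin at the centre of its underside.
- toggle (a joint): Locking toggle on top of the sampler: 0 = leaning 0.5 rad to the front (own -x), 0.5 = upright, 1.0 = leaning 0.5 rad to the back. Its pivot lies at (5, -30, 82) mm in the sampler's frame and turns about the sampler's y axis. Both ends are locked (about 0.05 rad of play) until the bat is pulled outward.
- bat (a joint): How far the toggle's bat is pulled out along its stem, in metres: 0 = seated, 0.0065 = fully out; a spring pulls it back with 4 to 7 N. It must be out by more than 0.005 while passing the middle, and drops to 0 by itself behind the lock.
- bat_head (a point): Centre of the toggle's bat head: a flat-sided metal block 14 mm along the sampler's y, 12 mm thick, 20 mm long along the stem, 44 mm from the pivot when seated. z points outward along the stem. Nothing stands within 60 mm beside it along the sampler's y at its height; 18 mm of clear stem lies below it.
- small_vial: Bystander: thin small vial, 11 mm in diameter, 34 mm high, standing 50 to 65 mm (centre to centre) from the sample vial on any side. Origin under its centre.
- beaker: Bystander: glass beaker, 64 mm in diameter, 83 mm high. Origin under its centre.
- glass_bottle: Bystander: glass bottle with screw cap, 56 mm in diameter, 104 mm high. Origin under its centre.
- tape_roll: Bystander: roll of tape lying flat, 72 mm in diameter, 19 mm high. Origin under its centre.

How it is judged:
By the outcome, as a careful person would: the job done as asked, in the order asked, and still so for the second after the job is handed in, with the robot touching nothing.
It also fails if it takes over 72 s, if anything falls off the work surface, if the arm or the gripper's body presses on something with over 40 N, if the wrist force passes 120 N, or if a joint passes its speed limit or range.

## Working session

There is one attempt and no reset: what is moved stays moved. The work goes in short steps, Python scripts to look and compute and a shell command to move; the robot and the scene stay as the last step left them, time stands still between calls to the robot, and variables do not carry over. Pictures are saved under pics/ and viewed, about 8 in all and at most 12, crops included, and the job is handed in when it is done.

```bash
mkdir -p pics; ls
python3 - <<'E'
from plant import robot
import cv2,numpy as np,pickle
s=robot.read_state();print(s)
d={n:robot.read_camera(n) for n in("scene","top")}
pickle.dump(d,open('cams.pkl','wb'))
for n in d:
    cv2.imwrite(f'pics/{n}1.png',d[n]['image']);print(n,d[n]['K'],d[n]['R'],d[n]['t'])
E
```

```text
pics
{'t': 0.0, 'q': array([-1.30241281e+00,  1.31140467e-01,  1.48925133e+00, -2.67760475e-06,
        1.52298786e+00, -8.54039293e-02]), 'dq': array([-3.13871584e-05, -9.49358551e-04, -1.05940466e-03, -5.07164303e-04,
        1.30295724e-03,  7.70770996e-04]), 'joint_torque': array([ 7.51576881e-04, -5.59849405e+01, -4.91752481e+01,  7.67403748e-02,
        3.57854879e-02, -1.36710655e-04]), 'tool_pos': array([ 0.20774251, -0.56229862,  0.21761515]), 'orientation': array([-3.09081673e+00, -5.52521389e-01,  2.60490971e-04]), 'force': array([-0.28709374, -1.00740031, -0.11778283]), 'wrist_torque': array([ 0.01846197, -0.03772634, -0.04555353]), 'opening': 0.09315305106292139}
scene [[397.47466981   0.         323.1063471 ]
 [  0.         397.47466981 201.06936878]
 [  0.           0.           1.        ]] [[ 0.71666326 -0.69741714  0.00176267]
 [-0.27323385 -0.28309767 -0.91934704]
 [ 0.64166738  0.65838062 -0.39344367]] [-0.36412701  0.25692561  0.74982623]
top [[380.58179127   0.         316.90206783]
 [  0.         380.58179127 197.06703786]
 [  0.           0.           1.        ]] [[ 0.01976611 -0.99980033 -0.00293324]
 [-0.97863803 -0.01874707 -0.20473436]
 [ 0.20463849  0.00691738 -0.97881318]] [-2.20861606e-04  5.48722208e-01  9.28280170e-01]
```

View pics/scene1.png

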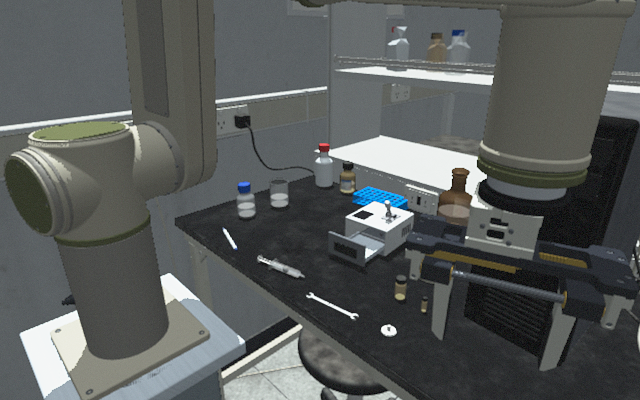

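View pics/top1.png

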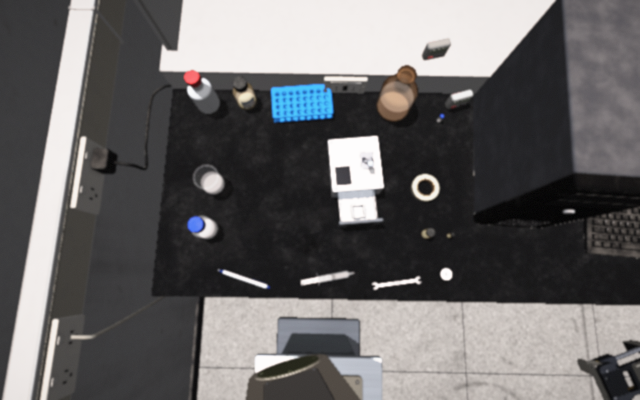

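The scene view shows the sampler at about (380,230) with its tray out, the sample vial at (400,288) and the small vial at (424,304). In the top view the sampler's top is at cols 328–384, rows 137–192, the tray front at (360,224), the vial at (428,233), the small vial at (450,235) and the tape at (425,187).

```bash
cat > h.py <<'E'
import numpy as np,cv2,pickle
from scipy.spatial.transform import Rotation as Ro
def ray(c,uv,z,pose=None):
    """pixel -> world point on plane z. pose=(tool_pos,orientation) for the wrist."""
    d=np.linalg.solve(c['K'],[uv[0],uv[1],1.])
    if pose is None: R=np.array(c['R']).T; o=-R@c['t']
    else:
        T=np.array(c['tool_from_camera']);Rt=Ro.from_rotvec(pose[1]).as_matrix()
        R=Rt@T[:3,:3]; o=Rt@T[:3,3]+pose[0]
    d=R@d; return o+d*(z-o[2])/d[2]
def wrist(name):
    from plant import robot
    s=robot.read_state();c=robot.read_camera('wrist')
    p=(s['tool_pos'],s['orientation']);pickle.dump((c,p),open(name+'.pkl','wb'))
    cv2.imwrite(f'pics/{name}.png',c['image']);return c,p
def togo(dpos,ori):  # world shift -> tool cm
    return Ro.from_rotvec(ori).inv().apply(dpos)*100
E
python3 - <<'E'
from h import *
d=pickle.load(open('cams.pkl','rb'));t=d['top']
for n,uv,z in [('vial',(428,232),.051),('small',(450,235),.034),('tape',(425,187),.019),('bl',(328,139),.076),('br',(380,136),.076),('fr',(384,189),.076),('fl',(331,192),.076),('trL',(339,224),.068),('trR',(382,219),.068),('bat',(368,160),.12)]:
    print(n,ray(t,uv,z).round(3))
T=None
from plant import robot
c=robot.read_camera('wrist');print(c['K'],c['tool_from_camera'])
s=robot.read_state();print(Ro.from_rotvec(s['orientation']).as_matrix().round(3))
print(togo(np.array([.36,-.2,.40])-s['tool_pos'],s['orientation']))
E
```

```text
vial [ 0.464 -0.275  0.051]
small [ 0.46  -0.336  0.034]
tape [ 0.59  -0.281  0.019]
bl [ 0.701 -0.016  0.076]
br [ 0.711 -0.152  0.076]
fr [ 0.569 -0.16   0.076]
fl [ 0.558 -0.025  0.076]
trL [ 0.478 -0.047  0.068]
trR [ 0.493 -0.155  0.068]
bat [ 0.631 -0.114  0.12 ]
[[339.44551733   0.         321.95456723]
 [  0.         339.44551733 197.58007326]
 [  0.           0.           1.        ]] [[ 2.56141481e-04 -9.71296895e-01 -2.37870292e-01  6.56283730e-02]
 [ 9.99999716e-01  4.17472313e-04 -6.27855423e-04 -3.89555473e-04]
 [ 7.09138285e-04 -2.37870064e-01  9.71296726e-01 -1.65412303e-01]
 [ 0.00000000e+00  0.00000000e+00  0.00000000e+00  1.00000000e+00]]
[[ 0.938  0.346 -0.   ]
 [ 0.346 -0.938  0.001]
 [ 0.    -0.001 -1.   ]]
[ 26.83700732 -28.74618319 -18.17205069]
```

```bash
python3 -m inch '[[[0,0,0,0,0,7.9,-1],[0,0,0,0,0,7.9,-1],[3.38,-3.4,-0.3,0,0,0,-1],[3.38,-3.4,-0.3,0,0,0,-1],[3.38,-3.4,-0.3,0,0,0,-1]]]'
python3 -m inch '[[[3.38,-3.4,-0.3,0,0,0,-1],[3.38,-3.4,-0.3,0,0,0,-1],[3.38,-3.4,-0.3,0,0,0,-1],[3.38,-3.4,-0.3,0,0,0,-1],[3.38,-3.4,-0.3,0,0,0,-1]]]'
python3 -m inch '[[[3.38,-3.4,-0.3,0,0,0,-1],[3.38,-3.4,-0.3,0,0,0,-1],[3.38,-3.4,-0.3,0,0,0,-1],[0,0,0,0,0,0,-1],[0,0,0,0,0,0,-1]]]'
python3 -c "
from h import *
wrist('w1')"
```

```text
t: 0.65
tool_pos: [0.3015, -0.4519, 0.2272]
orientation: [-3.138, -0.12, 0.0]
force: [0.3, 0.2, 1.0]
opening: 0.0928
t: 1.15
tool_pos: [0.4571, -0.2688, 0.2427]
orientation: [3.139, 0.122, -0.0]
force: [1.1, -1.5, 0.0]
opening: 0.0931
t: 1.65
tool_pos: [0.5497, -0.1599, 0.2511]
orientation: [-3.139, -0.127, 0.002]
force: [0.3, 0.0, 0.5]
opening: 0.0929
```

View pics/w1.png

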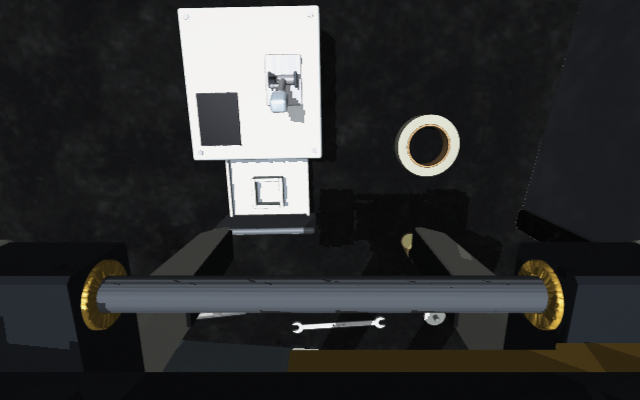

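The wrist view shows the sampler's top (corners ≈ (179,9), (319,6), (321,157), (194,159)), the bat head at (279,102), the nest at (268,191), the plate top edge at row 231 (cols 217–313) and the tape at (429,146). The vial is half hidden at (408,242).

Run:
```python
from h import *
c,p=pickle.load(open('w1.pkl','rb'));im=c['image'];g=cv2.cvtColor(im,cv2.COLOR_BGR2GRAY)
W=(g>150)
rows=np.arange(25,145,3)
L=np.array([ray(c,(np.where(W[r,150:260])[0][0]+150-.5,r),.076,p)[:2] for r in rows])
Rr=np.array([ray(c,(np.where(W[r,290:345])[0][-1]+290+.5,r),.076,p)[:2] for r in rows])
cols=np.r_[205:225,312:318]
F=np.array([ray(c,(k,np.where(W[120:162,k])[0][-1]+120+.5),.076,p)[:2] for k in cols])
B=np.array([ray(c,(k,np.where(W[:60,k])[0][0]-.5),.076,p)[:2] for k in range(190,310,4)])
fit={}
for n,P in dict(L=L,R=Rr,F=F,B=B).items():
    v=cv2.fitLine(P.astype(np.float32),cv2.DIST_HUBER,0,.001,.001).ravel();fit[n]=v
    a=np.degrees(np.arctan2(v[1],v[0])); print(n,P.mean(0).round(4),a.round(2))
# tray front plate: dump column profiles
print('col profile 265', g[160:245,268])
print('row profile 190', g[191,220:318])
for uv,z in [((429,146),.019),((279,102),.12)]: print(ray(c,uv,z,p))
d=pickle.load(open('cams.pkl','rb'))
for n,(x,y,w,h) in dict(top=(410,220,55,25),scene=(385,265,50,60)).items():
    cv2.imwrite(f'pics/c_{n}.png',cv2.resize(d[n]['image'][y:y+h,x:x+w],None,fx=7,fy=7,interpolation=cv2.INTER_NEAREST))
a=cv2.imread('pics/c_top.png');b=cv2.imread('pics/c_scene.png')
o=np.zeros((420,740,3),np.uint8);o[:175,:385]=a;o[:420,390:740]=b;cv2.imwrite('pics/c.png',o)
```

```text
L [ 0.632  -0.0215] 5.82
R [ 0.6424 -0.1497] 5.56
F [ 0.5644 -0.073 ] -84.23
B [ 0.7042 -0.0794] -84.31
col profile 265 [165 165 241 244 244 244 244 244 244 244 244 244 244 244 244 244 134  95
 191 242 244 189 242 244 244 244 244 244 244 244 244 244 244 244 244 244
 244 244 244 244 244 244 117  92  84 241 244 244 233 243 244 244 244 244
 120  44  38  38  38  39  39  39  39  39  39  39  39  40  85 134 165 167
 142 114  45  30  30  31  31  30  29  28  29  27  27]
row profile 190 [ 24  23  23  21  23  22  22  63 211 244 203  89 121 156 224 244 244 244
 244 244 244 244 244 244 244 244 244 244 244 244 244 229 233 244 237 171
  66  94 143 163 226 244 244 244 244 244 244 244 244 244 244 244 244 244
 244 244 244 244 243 243 244 244 193  76 135 163 163 226 244 244 244 244
 244 244 244 244 244 244 244 244 244 244 244 244 244 244 244 244 197  53
  12  11  12  20  25  26  26  25]
[ 0.58915872 -0.280838    0.019     ]
[ 0.62194159 -0.11719511  0.12      ]
```

View pics/c.png

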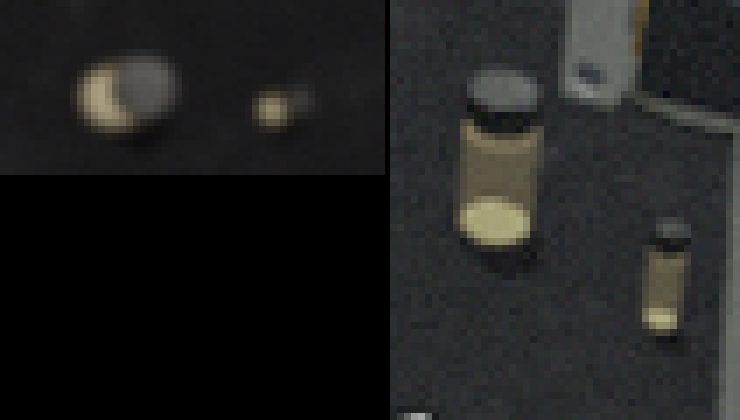

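Run:
```python
from h import *
c,p=pickle.load(open('w1.pkl','rb'));d=pickle.load(open('cams.pkl','rb'))
a=np.radians(5.7);u=np.array([np.cos(a),np.sin(a)]);v=np.array([-u[1],u[0]])
L,R,F,B=map(np.array,([.632,-.0215],[.6424,-.1497],[.5644,-.073],[.7042,-.0794]))
O=u*((F@u+B@u)/2)+v*((L@v+R@v)/2);print('depth',(B-F)@u,'width',(L-R)@v,'O',O)
loc=lambda P:((P[:2]-O)@u*1e3,(P[:2]-O)@v*1e3)
W=lambda x,y:O+u*x/1e3+v*y/1e3
for n,uv,z in [('front top edge',(268,233.7),.068),('back top edge',(268,228),.068),('plateL',(217,231),.068),('plateR',(313,231),.068),
   ('tray L',(228,191),.02),('tray R',(308.5,191),.02),('nestL out',(252,191),.03),('nestR out',(286,191),.03),('nest ctr floor',(269,191),.014)]:
    print(n,np.round(loc(ray(c,uv,z,p)),1))
print('bat world',W(5-44*np.sin(.5),-30),.082+.044*np.cos(.5))
V1=ray(d['top'],(431,231.9),.051);V2=ray(d['scene'],(401.1,277.9),.051);print('vial',V1,V2,'small',ray(d['top'],(452.9,234),.034),ray(d['scene'],((673-390)/7+385,228/7+265),.034))
from plant import robot
s=robot.read_state();print(s['tool_pos'],s['orientation'])
V=(V1+V2)/2;V[2]=.018
Rt=Ro.from_rotvec(s['orientation']);print('yaw',np.degrees(np.arctan2(*Rt.as_matrix()[1::-1,0])),Rt.as_matrix().round(3))
# after a tool-z turn to yaw 5.7
print('to vial, tool axes now',togo(V-s['tool_pos'],s['orientation']))
```

```text
depth 0.1384731222822202 width 0.12859904946636308 O [ 0.6352576  -0.08579388]
front top edge [-151.9   -4.9]
back top edge [-145.4   -5.3]
plateL [-147.8   50.2]
plateR [-149.7  -53.8]
tray L [-114.3   48.4]
tray R [-116.  -48.]
nestL out [-112.6   17.5]
nestR out [-113.3  -22.2]
nest ctr floor [-116.5    0.3]
bat world [ 0.62222204 -0.11724407] 0.1206136327231764
vial [ 0.46458598 -0.28249189  0.051     ] [ 0.46454839 -0.28163261  0.051     ] small [ 0.46228265 -0.34402768  0.034     ] [ 0.46392053 -0.34353223  0.034     ]
[ 0.54907255 -0.16098555  0.25112491] [ 3.13902247e+00  1.23959853e-01 -1.78996396e-03]
yaw 4.5228627413092095 [[ 0.997  0.079 -0.001]
 [ 0.079 -0.997 -0.   ]
 [-0.001  0.    -1.   ]]
to vial, tool axes now [-9.35232927 11.40176424 23.32408999]
```

```bash
python3 -m inch '[[[-3.12,3.8,0,0,0,0,0],[-3.12,3.8,0,0,0,0,0],[-3.12,3.8,0,0,0,-1.2,0],[0,0,4,0,0,0,0],[0,0,4,0,0,0,0]]]' 10
python3 -m inch '[[[0,0,4,0,0,0,0],[0,0,4,0,0,0,0],[0,0,0,0,0,0,0],[0,0,0,0,0,0,0],[0,0,0,0,0,0,0]]]'
python3 -c "
from h import *
c,p=wrist('w2');print(p)"
```

```text
t: 2.2
tool_pos: [0.4635, -0.2858, 0.1723]
orientation: [3.135, 0.146, 0.005]
force: [-0.1, -0.2, -1.1]
opening: 0.0575
t: 2.7
tool_pos: [0.466, -0.2836, 0.0946]
orientation: [3.135, 0.154, 0.005]
force: [0.1, -0.4, 1.0]
opening: 0.0463
(array([ 0.46604832, -0.28355693,  0.09456969]), array([3.13528445, 0.15384969, 0.00460694]))
```

View pics/w2.png

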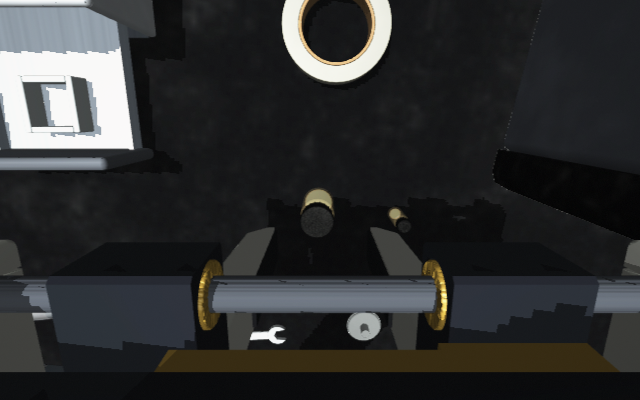

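Cap at (317,220), between the fingers; the small vial at (400,222), clear of the right finger.

Run:
```python
from h import *
c,p=pickle.load(open('w2.pkl','rb'))
V=ray(c,(317,220),.051,p);print(V);V[2]=.023;print(togo(V-p[0],p[1]))
```

```text
[ 0.46525039 -0.27999765  0.051     ]
[-0.06465458 -0.38116025  7.15582264]
```

```bash
python3 -m inch '[[[-0.1,-0.3,2.5,0,0,0,0],[0,0,2.5,0,0,0,0],[0,0,2.15,0,0,0,0],[0,0,0,0,0,0,0],[0,0,0,0,0,0,0.3]]]' 12
python3 -m inch '[[[0,0,0,0,0,0,1],[0,0,0,0,0,0,1],[0,0,0,0,0,0,1],[0,0,0,0,0,0,1],[0,0,0,0,0,0,1]]]' 12
python3 -m inch '[[[0,0,-2,0,0,0,1],[0,0,-4,0,0,0,1],[0,0,-4,0,0,0,1],[0,0,-1,0,0,0,1],[0,0,0,0,0,0,1]]]'
python3 - <<'E'
from h import *
from plant import robot
s=robot.read_state()
a=np.radians(5.7);u=np.array([np.cos(a),np.sin(a)]);v=np.array([-u[1],u[0]]);O=np.array([.63526,-.08579])
N=O+u*-.1145+v*-.001
print('nest',N,togo(np.r_[N,.1]-s['tool_pos'],s['orientation']),s['opening'],s['tool_pos'])
E
```

```text
t: 3.25
tool_pos: [0.4646, -0.2797, 0.022]
orientation: [3.137, 0.156, 0.002]
force: [0.0, 0.3, 0.7]
opening: 0.0425
t: 3.75
tool_pos: [0.4648, -0.2799, 0.0217]
orientation: [3.136, 0.155, 0.003]
force: [0.2, 0.3, 6.6]
opening: 0.0226
t: 4.25
tool_pos: [0.4652, -0.2801, 0.1328]
orientation: [3.135, 0.155, 0.006]
force: [1.0, 0.9, -1.4]
opening: 0.0227
nest [ 0.52142546 -0.09815717] [  7.3814097  -17.56325336   3.2530686 ] 0.022676104706654758 [ 0.46520712 -0.28013062  0.13284382]
```

```bash
python3 -m inch '[[[1.85,-4.39,0,0,0,0,1],[1.85,-4.39,0,0,0,0,1],[1.85,-4.39,0,0,0,0,1],[1.85,-4.39,0,0,0,0,1],[0,0,2,0,0,0,1]]]'
python3 -m inch '[[[0,0,2,0,0,0,1],[0,0,0,0,0,0,1],[0,0,0,0,0,0,1],[0,0,0,0,0,0,1]]]'
python3 -c "
from h import *
c,p=wrist('w3');print(p)"
```

```text
t: 4.75
tool_pos: [0.5219, -0.0919, 0.1105]
orientation: [-3.136, -0.163, -0.004]
force: [1.0, -1.3, -0.2]
opening: 0.0228
t: 5.15
tool_pos: [0.5201, -0.0974, 0.0905]
orientation: [3.138, 0.154, 0.0]
force: [-0.1, -0.1, -1.3]
opening: 0.0228
(array([ 0.52009086, -0.09741574,  0.09047668]), array([3.13772951e+00, 1.54391125e-01, 2.80796598e-04]))
```

View pics/w3.png

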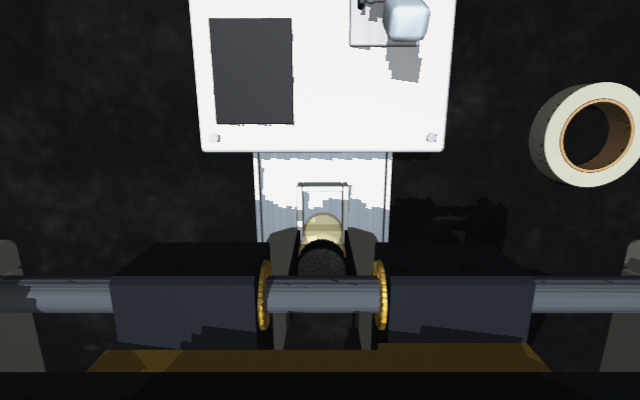

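The vial hangs at column 322 and the nest's rear rim at row 183 (cols 297–349), so the two are in line laterally.

Run:
```python
from h import *
c,p=pickle.load(open('w3.pkl','rb'));g=cv2.cvtColor(c['image'],cv2.COLOR_BGR2GRAY)
print(g[175:200,330].tolist(),'\n',g[195,290:360].tolist())
a=np.radians(5.7);u=np.array([np.cos(a),np.sin(a)]);v=np.array([-u[1],u[0]]);O=np.array([.63526,-.08579])
loc=lambda P:(((P[:2]-O)@u*1e3).round(1),((P[:2]-O)@v*1e3).round(1))
print('tcp',loc(p[0]),'front edge',loc(ray(c,(323,152),.076,p)))
for n,uv,z in [('rimL',(297,183),.03),('rimR',(349,183),.03),('bottom of vial',(322,230),p[0][2]-.022),('trL',(257,200),.014),('trR',(391,200),.014)]: print(n,loc(ray(c,uv,z,p)))
```

```text
[244, 244, 244, 244, 244, 244, 244, 151, 92, 92, 93, 197, 242, 244, 244, 244, 233, 243, 244, 244, 244, 244, 244, 171, 158] 
 [244, 244, 244, 244, 244, 244, 240, 241, 244, 244, 244, 229, 145, 130, 164, 164, 167, 166, 164, 226, 244, 244, 244, 244, 244, 244, 244, 244, 244, 244, 244, 244, 244, 244, 244, 244, 244, 244, 244, 244, 244, 244, 244, 244, 244, 244, 244, 244, 244, 244, 244, 224, 138, 208, 244, 244, 244, 241, 194, 140, 223, 243, 244, 244, 244, 244, 244, 244, 244, 244]
tcp (np.float64(-115.8), np.float64(-0.1)) front edge (np.float64(-69.5), np.float64(-0.2))
rimL (np.float64(-95.4), np.float64(17.3))
rimR (np.float64(-95.4), np.float64(-17.9))
bottom of vial (np.float64(-115.6), np.float64(0.4))
trL (np.float64(-111.3), np.float64(48.2))
trR (np.float64(-111.4), np.float64(-50.3))
```

```bash
python3 -m inch '[[[0.05,0.05,1.5,0,0,0,1],[0,0,1.5,0,0,0,1],[0,0,1,0,0,0,1],[0,0,0.4,0,0,0,1],[0,0,0,0,0,0,1]]]'
python3 -m inch '[[[0,0,0.4,0,0,0,1],[0,0,0.3,0,0,0,1],[0,0,0.2,0,0,0,1],[0,0,0,0,0,0,1],[0,0,0,0,0,0,1]]]'
```

```text
t: 5.7
tool_pos: [0.5196, -0.0972, 0.0448]
orientation: [-3.137, -0.155, 0.003]
force: [-0.2, -0.5, 0.5]
opening: 0.0225
t: 6.2
tool_pos: [0.5206, -0.0975, 0.0373]
orientation: [3.138, 0.155, 0.0]
force: [-0.4, 1.0, -0.7]
opening: 0.0229
```

```bash
python3 -m inch '[[[0,0,0.15,0,0,0,1],[0,0,0,0,0,0,1],[0,0,0,0,0,0,0.3],[0,0,0,0,0,0,0.15],[0,0,0,0,0,0,0.15]]]'
python3 -m inch '[[[0,0,0,0,0,0,0.15],[0,0,-2,0,0,0,0.15],[0,0,-3,0,0,0,0.15],[0,0,-3,0,0,0,0.15],[0,0,-3,0,0,0,0.15]]]'
python3 -m inch '[[[-3,0,0,0,0,0,0.15],[-4,0,0,0,0,0,0.15],[-2,0,0,0,0,0,1],[0,0,0,0,0,0,1],[0,0,0,0,0,0,1]]]'
python3 - <<'E'
from h import *
from plant import robot
s=robot.read_state();print(s['tool_pos'])
d={n:robot.read_camera(n) for n in("scene","top")}
pickle.dump(d,open('cams2.pkl','wb'))
c,p=wrist('w4');
o=np.zeros((600,800,3),np.uint8)
o[:400,:640]=c['image'];o[400:600,:300]=cv2.resize(d['scene']['image'][215:275,325:415],(300,200));o[400:600,310:610]=cv2.resize(d['top']['image'][170:230,325:415],(300,200))
cv2.imwrite('pics/m1.png',o)
E
```

```text
t: 6.7
tool_pos: [0.5205, -0.0974, 0.0356]
orientation: [-3.138, -0.155, 0.0]
force: [-0.6, -0.4, -1.2]
opening: 0.0385
t: 7.2
tool_pos: [0.5203, -0.0974, 0.1467]
orientation: [-3.138, -0.155, 0.001]
force: [-0.2, -0.5, -0.1]
opening: 0.0395
t: 7.7
tool_pos: [0.4315, -0.1065, 0.1461]
orientation: [3.137, 0.154, 0.002]
force: [-0.1, -0.7, 0.4]
opening: 0.0199
[ 0.43150531 -0.10650179  0.14606029]
```

View pics/m1.png

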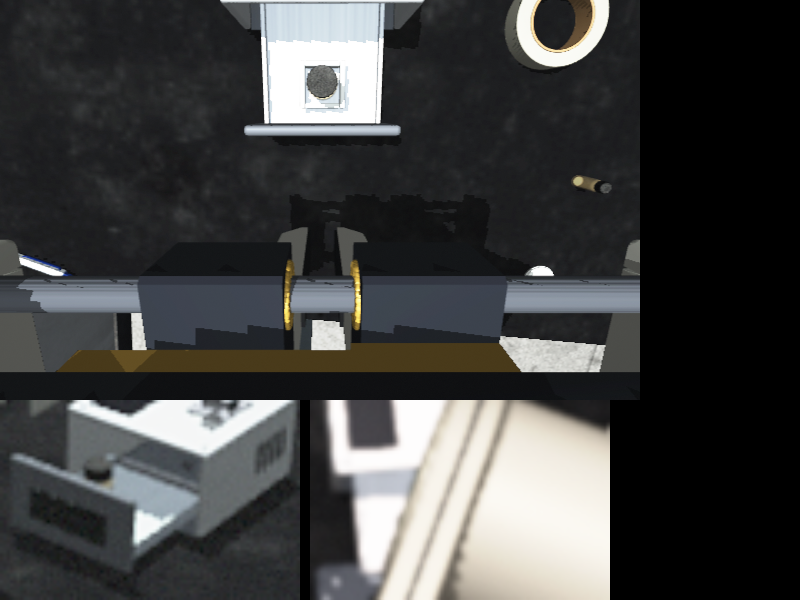

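The vial stands upright in the nest (cap at (322,81)), and the small vial and the tape are where they were. Next, the tray push.

```bash
python3 -m inch '[[[0,0,4,0,0,0,1],[0,0,4,0,0,0,1],[0,0,3.6,0,0,0,1],[2,0,0,0,0,0,1],[1.5,0,0,0,0,0,1]]]'
python3 -m inch '[[[0.5,0,0,0,0,0,1],[0.5,0,0,0,0,0,1],[0.5,0,0,0,0,0,1],[0.5,0,0,0,0,0,1],[0.5,0,0,0,0,0,1]]]'
python3 -m inch '[[[0.6,0,0,0,0,0,1],[0.6,0,0,0,0,0,1],[0.6,0,0,0,0,0,1],[0.6,0,0,0,0,0,1],[0.6,0,0,0,0,0,1]]]'
```

```text
t: 8.35
tool_pos: [0.4654, -0.1022, 0.0274]
orientation: [-3.136, -0.155, 0.005]
force: [-0.5, 0.1, 1.0]
opening: 0.0006
t: 8.85
tool_pos: [0.4908, -0.1003, 0.0296]
orientation: [-3.138, -0.155, 0.0]
force: [-1.5, -0.7, -1.2]
opening: 0.0008
t: 9.35
tool_pos: [0.5201, -0.0974, 0.0297]
orientation: [-3.138, -0.156, 0.003]
force: [-7.3, 0.3, 6.6]
opening: 0.0003
```

```bash
python3 -m inch '[[[0.5,0,0,0,0,0,1],[0.5,0,0,0,0,0,1],[0.4,0,0,0,0,0,1],[0.3,0,0,0,0,0,1],[0,0,0,0,0,0,1]]]'
python3 -m inch '[[[0.2,0,0,0,0,0,1],[0.2,0,0,0,0,0,1],[0,0,0,0,0,0,1]]]'
```

```text
t: 9.85
tool_pos: [0.5372, -0.0958, 0.0297]
orientation: [-3.138, -0.156, 0.003]
force: [-6.0, -0.2, 4.2]
opening: 0.0005
t: 10.15
tool_pos: [0.5406, -0.0954, 0.0296]
orientation: [-3.138, -0.156, 0.004]
force: [-8.0, -0.2, 5.1]
opening: 0.0002
```

```bash
python3 -m inch '[[[0.1,0,0,0,0,0,1],[0.1,0,0,0,0,0,1],[0,0,0,0,0,0,1]]]'
python3 -m inch '[[[0.1,0,0,0,0,0,1],[0,0,0,0,0,0,1]]]'
python3 -m inch '[[[0.1,0,0,0,0,0,1],[0,0,0,0,0,0,1]]]'
```

```text
t: 10.45
tool_pos: [0.5425, -0.0952, 0.0296]
orientation: [-3.138, -0.155, 0.004]
force: [-8.7, 0.3, 5.5]
opening: 0.0007
t: 10.65
tool_pos: [0.5426, -0.0952, 0.0296]
orientation: [-3.137, -0.156, 0.007]
force: [-13.8, 0.0, 10.0]
opening: 0.0002
t: 10.85
tool_pos: [0.5426, -0.0952, 0.0296]
orientation: [-3.137, -0.156, 0.01]
force: [-20.8, -1.9, 14.9]
opening: 0.0008
```

```bash
python3 -m inch '[[[-0.5,0,0,0,0,0,1],[-0.5,0,0,0,0,0,1],[-0.5,0,0,0,0,0,1],[-0.5,0,0,0,0,0,1],[-1,0,0,0,0,0,1]]]'
python3 -m inch '[[[-4,0,0,0,0,0,1],[-4,0,0,0,0,0,1],[0,0,-4,0,0,0,0.3],[0,0,-4,0,0,0,0.3],[0,0,-4,0,0,0,0.3]]]'
python3 -m inch '[[[0,0,-2,0,0,0,0.3],[0,0,0,0,0,0,0.3],[0,0,0,0,0,0,0.3]]]'
python3 - <<'E'
from h import *
c,p=wrist('w5');print(p)
E
```

```text
t: 11.35
tool_pos: [0.5161, -0.0981, 0.03]
orientation: [3.137, 0.156, 0.002]
force: [-0.5, -0.2, 0.2]
opening: 0.0005
t: 11.85
tool_pos: [0.4346, -0.1057, 0.1505]
orientation: [-3.137, -0.155, 0.001]
force: [1.2, -1.0, -0.2]
opening: 0.0196
t: 12.15
tool_pos: [0.4359, -0.1059, 0.1695]
orientation: [3.137, 0.155, 0.001]
force: [0.4, 0.3, -0.6]
opening: 0.0324
(array([ 0.43589509, -0.10591417,  0.16954699]), array([3.13740820e+00, 1.55309789e-01, 1.40176851e-03]))
```

View pics/w5.png

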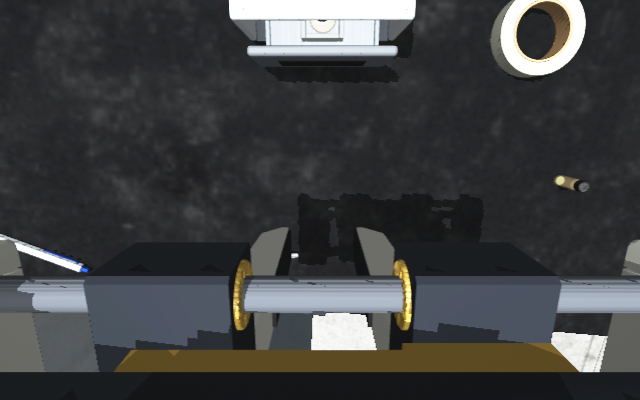

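The plate is close to the sampler's face (front edge at row ≈56) with the vial behind it at (322,25). I'll check that number, then move to the toggle.

```bash
python3 - <<'E'
from h import *
c,p=pickle.load(open('w5.pkl','rb'));g=cv2.cvtColor(c['image'],cv2.COLOR_BGR2GRAY);print(g[40:72,322].tolist())
a=np.radians(5.7);u=np.array([np.cos(a),np.sin(a)]);O=np.array([.63526,-.08579])
for r in (46,56): print(r,(ray(c,(322,r),.068,p)[:2]-O)@u)
E
python3 -m inch '[[[4,0.75,0,0,0,0,0],[4,0.75,0,0,0,0,0],[4,0.75,0,0,0,0,0],[4,0.73,0.4,0,0,0,0],[0,0,0,0,7.16,0,0]]]' 30
python3 -m inch '[[[0,0,0,0,7.16,0,0],[0,0,0,0,7.16,0,0],[0,0,0,0,7.16,0,0],[0,0,0,0,0,0,0],[0,0,0,0,0,0,0]]]'
cat > tg.py <<'E'
from h import *
from plant import robot
import sys
a=np.radians(5.7);u=np.array([np.cos(a),np.sin(a),0]);v=np.array([-u[1],u[0],0]);O=np.array([.63526,-.08579,0]);k=np.array([0,0,1.])
ang,r=float(sys.argv[1]),float(sys.argv[2])   # stem angle from vertical (+ = back), TCP distance from pivot
T=O+u*.005-v*.030+k*.082+r*(np.sin(ang)*u+np.cos(ang)*k)
s=robot.read_state();R=Ro.from_rotvec(s['orientation']).as_matrix()
print('go',togo(T-s['tool_pos'],s['orientation']).round(2),'tilt',np.degrees(np.arctan2(R[:,2]@u,-R[2,2])).round(2),'roll',np.degrees(R[:,2]@v).round(2),'force',s['force'].round(1),s['opening'])
d=s['tool_pos']-(O+u*.005-v*.03+k*.082);print('TCP rel pivot x,y,z mm',(1e3*np.array([d@u,d@v,d@k])).round(1))
E
python3 tg.py -0.5 0.025
```

```text
[107, 148, 243, 246, 246, 168, 200, 223, 230, 231, 231, 230, 217, 195, 173, 132, 67, 51, 50, 49, 42, 24, 18, 17, 19, 18, 42, 28, 25, 25, 23, 25]
46 -0.08626979790574961
56 -0.09309089379525011
t: 12.7
tool_pos: [0.6022, -0.1196, 0.1489]
orientation: [-3.119, -0.156, -0.162]
force: [-3.9, 0.3, -4.3]
opening: 0.0463
t: 13.2
tool_pos: [0.5966, -0.1197, 0.1638]
orientation: [-3.018, -0.147, -0.763]
force: [0.2, 0.8, 0.3]
opening: 0.0466
go [0.22 0.02 6.93] tilt 28.38 roll 0.02 force [0.2 0.8 0.3] 0.04656256977349739
TCP rel pivot x,y,z mm [-46.8   0.1  81.8]
```

```bash
python3 -m inch '[[[0.2,0,2,0,0.27,0,0],[0,0,2,0,0,0,0],[0,0,2,0,0,0,0],[0,0,0.9,0,0,0,0],[0,0,0,0,0,0,0]]]' 30
python3 tg.py -0.5 0.025
python3 -m inch '[[[0,0,0,0,0,0,0.5],[0,0,0,0,0,0,1],[0,0,0,0,0,0,1],[0,0,0,0,0,0,1],[0,0,0,0,0,0,1]]]' 30
python3 tg.py -0.5 0.0315
```

```text
t: 13.7
tool_pos: [0.6339, -0.1158, 0.1056]
orientation: [-3.015, -0.151, -0.774]
force: [-1.2, -1.3, 0.9]
opening: 0.0466
go [-0.31  0.03  0.02] tilt 28.78 roll 0.05 force [-1.2 -1.3  0.9] 0.046571651616888886
TCP rel pivot x,y,z mm [-9.4  0.3 23.6]
t: 14.2
tool_pos: [0.6331, -0.1165, 0.1068]
orientation: [-3.015, -0.149, -0.779]
force: [-1.0, -0.3, 3.0]
opening: 0.0134
go [-0.29 -0.03 -0.49] tilt 28.96 roll -0.05 force [-1.  -0.3  3. ] 0.013426000494301593
TCP rel pivot x,y,z mm [-10.2  -0.3  24.8]
```

```bash
python3 -m inch '[[[0,0,-0.4,0,0,0,1],[0,0,-0.3,0,0,0,1],[0,0,0,0,0,0,1],[0,0,0,0,0,0,1]]]'
python3 tg.py -0.5 0.0315
```

```text
t: 14.6
tool_pos: [0.6297, -0.1168, 0.1125]
orientation: [-3.015, -0.149, -0.778]
force: [6.6, -1.4, -5.3]
opening: 0.0137
go [-0.27 -0.03  0.17] tilt 28.95 roll -0.04 force [ 6.6 -1.4 -5.3] 0.013707581877317151
TCP rel pivot x,y,z mm [-13.6  -0.3  30.5]
```

```bash
python3 -m inch '[[[0.207,0,0.025,0,-3.58,0,1],[0.207,0,0.025,0,-3.58,0,1],[0.207,0,0.025,0,-3.58,0,1],[0.207,0,0.025,0,-3.58,0,1],[0,0,0,0,0,0,1]]]'
python3 tg.py -0.25 0.0315
```

```text
t: 15.1
tool_pos: [0.6373, -0.1158, 0.1138]
orientation: [-3.101, -0.155, -0.391]
force: [-0.0, -3.9, -7.5]
opening: 0.0143
go [-0.21 -0.01  0.08] tilt 14.38 roll -0.0 force [-0.  -3.9 -7.5] 0.014270988758743325
TCP rel pivot x,y,z mm [-5.9 -0.1 31.8]
```

Following the arc well, with the spring force still held.

```bash
python3 -m inch '[[[0.207,0,0.025,0,-3.58,0,1],[0.207,0,0.025,0,-3.58,0,1],[0.207,0,0.025,0,-3.58,0,1],[0.207,0,0.025,0,-3.58,0,1],[0,0,0,0,0,0,1]]]'
python3 tg.py 0 0.0315
python3 -m inch '[[[0.207,0,0.025,0,-3.58,0,1],[0.207,0,0.025,0,-3.58,0,1],[0.207,0,0.025,0,-3.58,0,1],[0.207,0,0.025,0,-3.58,0,1],[0,0,0,0,0,0,1]]]'
python3 tg.py 0.25 0.0315
```

```text
t: 15.6
tool_pos: [0.645, -0.1151, 0.1131]
orientation: [-3.137, -0.156, -0.002]
force: [-3.5, -3.3, -4.5]
opening: 0.0137
go [-0.18 -0.01 -0.04] tilt 0.07 roll 0.04 force [-3.5 -3.3 -4.5] 0.013723888579562154
TCP rel pivot x,y,z mm [ 1.8 -0.1 31.1]
t: 16.1
tool_pos: [0.6533, -0.1144, 0.1114]
orientation: [3.103, 0.155, -0.386]
force: [-6.1, -3.1, -3.4]
opening: 0.0136
go [-0.25 -0.02 -0.05] tilt -14.18 roll 0.06 force [-6.1 -3.1 -3.4] 0.013625669121794907
TCP rel pivot x,y,z mm [10.1 -0.2 29.4]
```

```bash
python3 -m inch '[[[0.43,0,0.02,0,0,0,1],[0.43,0,0.05,0,0,0,1],[0.43,0,0.1,0,0,0,1],[0.15,0,0,0,0,0,1],[0,0,0,0,0,0,1]]]'
python3 tg.py 0.25 0.0315
```

```text
t: 16.6
tool_pos: [0.6659, -0.1131, 0.1078]
orientation: [3.104, 0.154, -0.382]
force: [-5.5, -2.0, -3.5]
opening: 0.0137
go [-1.57 -0.02 -0.1 ] tilt -14.02 roll 0.08 force [-5.5 -2.  -3.5] 0.013681058889858216
TCP rel pivot x,y,z mm [22.8 -0.2 25.8]
```

```bash
python3 -m inch '[[[-0.07,0,0.3,0,0,0,1],[-0.07,0,0.3,0,0,0,1],[0,0,0,0,0,0,1]]]'
python3 tg.py 0.25 0.0315
python3 -m inch '[[[0,0,0,0,0,0,0.2],[0,0,0,0,0,0,0],[0,0,0,0,0,0,0],[0,0,-2,0,0,0,0],[0,0,-4,0,0,0,0]]]'
python3 -m inch '[[[0,0,-4,0,0,0,0],[-4,0,0,0,7,0,0],[-4,0,0,0,7,0,0],[-4,0,0,0,0,0,0],[-4,0,-1,0,0,0,0]]]'
python3 -m inch '[[[-4,0,0,0,0,0,0],[-1,0,0,0,0,0,0],[0,0,0,0,0,0,0],[0,0,0,0,0,0,0]]]'
python3 - <<'E'
from h import *
from plant import robot
c,p=wrist('w6')
d=robot.read_camera('scene');t=robot.read_camera('top')
o=np.zeros((600,800,3),np.uint8)
o[:400,:640]=c['image'];o[400:600,:400]=cv2.resize(d['image'][190:270,320:480],(400,200),interpolation=2);o[400:600,405:800]=cv2.resize(t['image'][120:250,320:577],(395,200))
cv2.imwrite('pics/m2.png',o);print(p)
E
```

```text
t: 16.9
tool_pos: [0.6643, -0.1133, 0.1041]
orientation: [3.104, 0.154, -0.377]
force: [-4.2, -1.3, 1.2]
opening: 0.0134
go [-1.5  -0.03 -0.5 ] tilt -13.83 roll 0.03 force [-4.2 -1.3  1.2] 0.013433056823726485
TCP rel pivot x,y,z mm [21.2 -0.3 22.1]
t: 17.4
tool_pos: [0.6767, -0.111, 0.157]
orientation: [3.103, 0.154, -0.394]
force: [0.5, -0.8, 0.0]
opening: 0.0457
t: 17.9
tool_pos: [0.5574, -0.125, 0.2287]
orientation: [3.134, 0.158, -0.127]
force: [0.6, -1.1, 0.8]
opening: 0.0467
t: 18.3
tool_pos: [0.5109, -0.1302, 0.2342]
orientation: [3.133, 0.158, -0.123]
force: [0.5, -0.6, -1.3]
opening: 0.0465
(array([ 0.51086173, -0.13018756,  0.23421408]), array([ 3.13281979,  0.15761892, -0.12265155]))
```

View pics/m2.png

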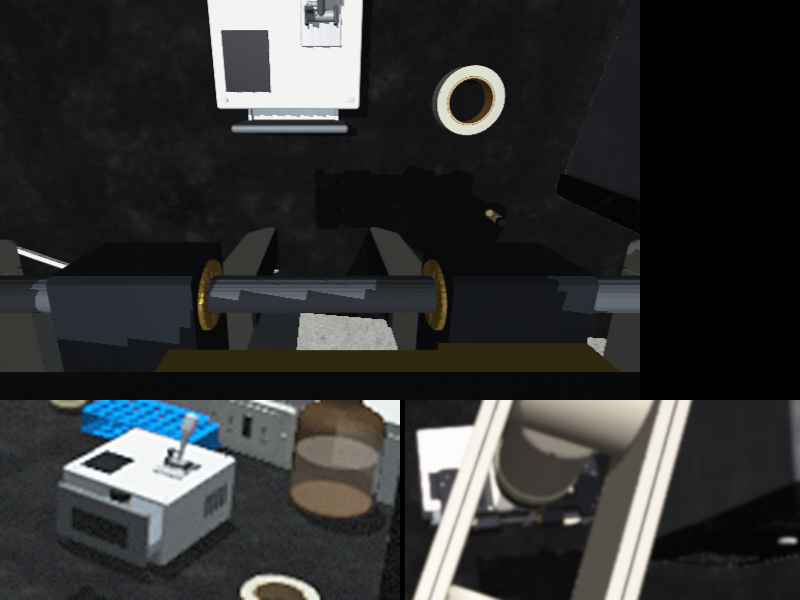

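The tray is latched (plate close to the box) and the toggle leans to the back. I'll take one closer look to see whether the bat is seated.

```bash
python3 -m inch '[[[3,0,0,0,-4,0,0],[3,0,0,0,-3,0,0],[0,0,0,0,0,0,0],[0,0,0,0,0,0,0],[0,0,0,0,0,0,0]]]'
python3 - <<'E'
from h import *
from plant import robot
c,p=wrist('w7');d=robot.read_camera('scene')
a=np.radians(5.7);u=np.array([np.cos(a),np.sin(a),0]);v=np.array([-u[1],u[0],0]);O=np.array([.63526,-.08579,0]);k=np.array([0,0,1.])
A=c['image'];S=cv2.resize(d['image'][180:240,360:420],(400,400),interpolation=cv2.INTER_CUBIC)
T=np.array(c['tool_from_camera']);Rt=Ro.from_rotvec(p[1]).as_matrix()
Rw=(Rt@T[:3,:3]).T;tw=-Rw@(Rt@T[:3,3]+p[0])
crop=None
for ang,out,col in [(.5,0,(0,255,0)),(.5,.0065,(0,0,255))]:
    st=np.sin(ang)*u+np.cos(ang)*k;C=O+.005*u-.03*v+.082*k
    for r in (.034,.054):
        X=C+st*(r+out);P=[]
        for R,t,K in((Rw,tw,c['K']),(d['R'],d['t'],d['K'])):
            q=K@(R@X+t);P.append(q[:2]/q[2])
        print(ang,out,r,P[0].round(1),P[1].round(1))
        if crop is None: crop=P[0].astype(int)
        q=(P[1]-[360,180]+.5)*400/60-.5;cv2.circle(S,tuple(q.astype(int)),4,col,1)
        P0=P[0]; c.setdefault('m',[]).append((P0,col))
x0=max(0,min(560,crop[0]-40));y0=max(0,crop[1]-40)
Wc=cv2.resize(A[y0:y0+80,x0:x0+80],(390,390),interpolation=cv2.INTER_CUBIC)
for P0,col in c['m']:cv2.circle(Wc,tuple(((P0-[x0,y0]+.5)*390/80-.5).astype(int)),4,col,1)
o=np.zeros((400,800,3),np.uint8);o[:,:400]=S;o[:390,405:795]=Wc;cv2.imwrite('pics/m3.png',o)
E
```

```text
t: 18.95
tool_pos: [0.5692, -0.1243, 0.2276]
orientation: [3.113, 0.157, -0.314]
force: [0.6, 0.1, 0.1]
opening: 0.0469
0.5 0 0.034 [320.8  47.4] [393.9 203.4]
0.5 0 0.054 [320.7  32.1] [396.3 196.2]
0.5 0.0065 0.034 [320.7  42.7] [394.7 201. ]
0.5 0.0065 0.054 [320.6  26.5] [397.  193.9]
```

View pics/m3.png

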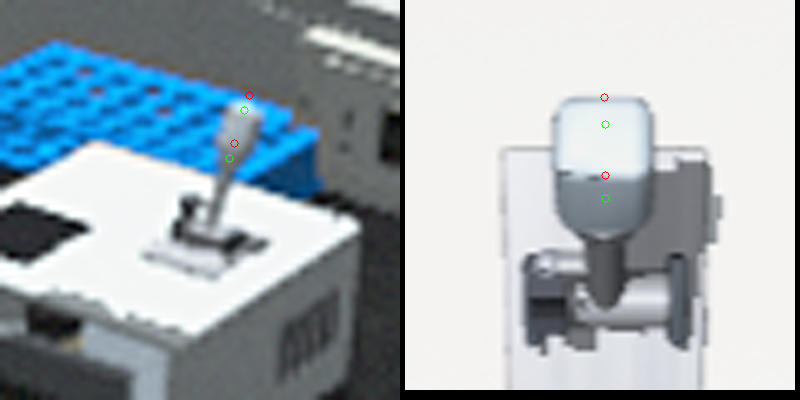

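Right crop: the head's lit end face is centred at about (604,137), nearest the green "seated" mark at (605,124) and well away from the red "pulled out" mark at (604,97). The left crop agrees: the bat is seated at the rear.

```bash
python3 -c "
from plant import robot
print(robot.close_job(), robot.read_state()['t'])"
```

```text
the job is handed in; nothing more can be done
the job is handed in; nothing more can be done
```

The job is handed in at about 19 s of the 72 s allowed. The vial stands in the nest, the tray is latched and the toggle is over in its rear lock.

- **Vial:** It was placed upright in the nest, and the picture before the push showed it standing there. After the push only its lower part was visible behind the front plate.
- **Tray:** I pushed it to the hard stop, with about 25 N at the wrist, and let go. Afterwards the plate's front measured 93 mm ahead of the sampler's origin, where latched is 94 mm, and it was still in after the toggle was flipped.
- **Toggle:** I pulled the bat out about 6.6 mm, carried it over the middle to about 0.5 rad back, eased it in and released it. Both closing views match the seated rear position better than the pulled-out one, to within about 2–3 mm.
- **Bystanders:** The small vial and the tape roll looked unmoved in the later pictures. I did not measure the beaker or the bottle again, but the arm never went near them.

No check failed or disagreed.

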